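# Crank a tube rack tight in the bench clamp

### The arm

A 6-joint arm with a two-finger parallel gripper is mounted at the origin on the work surface. World frame = base frame: x ahead of the robot, y to its left, z up, the work surface at z = 0. Lengths are in mm, angles in rad, forces in N, time in s.
With the tool pointing down it reaches from about 300 to 775 mm from the base axis. Payload 14.6 kg.
Tool frame: the origin (TCP) lies at the very end of the fingers, on their centre line; the grasp point (between the pads) lies 19 mm behind it; z points along the fingers, y is the line along which they close (so a half turn about z gives the same grasp; the last joint's range is limited). The gripper opens to 94 mm and grips with 3 to 60 N. Pads are 16 mm wide; open, the fingers measure 119 mm over their backs; the gripper's body (75 mm by 177 mm) begins 78 mm behind the grasp point.
Start: joints at [1.114, 0.3, 1.521, -0, 1.321, -0.067], TCP at [208.998, 508.733, 205.446] pointing down, gripper open.
Joint ranges: [-3.03, 3.03], [-0.79, 2.21], [0.23, 2.52], [-1.04, 4.18], [0, 3.07], [-2.55, 2.55]. Speed limits (rad/s): [2.22, 2.22, 2.57, 3.14, 3.14, 3.14].

### API

Orientations are given as [roll, pitch, yaw] about the fixed x, y, z axes, in that order (R = Rz(yaw) Ry(pitch) Rx(roll)).
In Python, from cell import get_state, snapshot, hand_in gives the robot as it stands.
- The arm moves only by the shell command python3 -m pendant 'ROWS' [FORCE]. ROWS is JSON, a list that holds one entry, the list of rows, each a list of 7 numbers: the shift along the tool's x, y, z in m, then the turn, a rotation vector about the tool's x, y, z in rad, then the closure in counts, from 0 (fully open) to 255 (shut). A call has 1 to 5 rows; each row shifts and turns the commanded pose from where the row before left it, along the tool's axes as they then stand; what a row does not reach is not made up. A row lasts 1/10 s, in which the tool goes at most 50 mm and 8.59 degrees, less where a joint would pass 70% of its speed; a pose out of reach is approached as far as the arm can. A call is refused whole if a number of a shift passes 0.05 or a number of a turn 0.15, either way. A call with a gripper value outside its range is refused whole. The fingers move at their own pace and stop on an object; FORCE is the grip in N (left out, the last holds). Time passes only in rows, so rows that do not move let the fingers close. It gives the time, the measured TCP pose, the force, the opening and the grip force at its end, in the units of the state.
- get_state(): the state, without advancing time (a new reading comes with each control period).
- snapshot(name): name is "scene" or "top" or "wrist"; returns a dict with "pixels" (400x640x3 uint8, blue, green, red), "K" (3x3 intrinsics, pixels), "T" (4x4, takes a point from camera to world coordinates). Camera axes: x right, y down, z forward; pixel columns grow to the right and rows downward; lengths in mm; the calibration is good to about 2 mm. A picture is of the moment at which its call begins. There is no depth.
- hand_in(): hands the job in; it is judged then, once.
The state is a dict: "clock": time; "qpos": joint angles; "joint_vel": joint speeds; "joint_torque": joint torques, N m; "eef_pos": TCP position; "tool_rot": TCP orientation; "contact_force": force on the tool from outside, world axes, zero at the start; "moment": the same for the moment, N m; "gripper_width": finger opening in mm; "finger_force": force on a finger pad.
Only numpy, scipy, OpenCV 4.12 (cv2) and the standard library are available. Lean on these libraries where they do the work, as an engineer would, in place of code of your own. Each camera call takes 0.05 s, during which the arm holds its last target. There are 200 camera calls.

### The job

Stand the loose crank's square socket on the blue rack clamp's square shaft, fully home, then wind it clockwise (seen from above) by its orange handle through as many full turns as it takes until the jaw has pushed the black tube rack against the backstop and grips it firmly, with about 55 N. Wind gently and feel for it: overtightening cracks the rack. Leave the crank seated on the shaft and let go; do not disturb the other things on the bench.

Things in the scene. Friction and masses are not known exactly. Their poses are not given: they have to be found in the camera images.
- crank: Loose removable crank, 0.24 kg, standing on its hub. Origin: centre of the hub's underside; z up, x towards the handle. Steel hub 36 x 36 mm, 28 mm tall, with a square socket 15.5 mm wide, 24 mm deep, opening downwards (sides parallel to x and y, 2 mm chamfer). Aluminium arm 22 mm wide, z = 28 to 36 mm, reaching x = 72 mm.
- crank_boss (a point): Centre of the orange square boss on top of the crank's hub, for lifting the crank: 24 x 24 mm, sides parallel to the crank's x and y, 36 to 64 mm above the hub's underside (this point at 50 mm).
- crank_handle (a point): Middle of the crank's orange handle: an upright sleeve 18 mm in diameter that spins freely on its pin, 60 mm from the crank's axis, z = 39 to 87 mm above the hub's underside (this point at 63 mm).
- clamp: Fixed rack clamp. Origin on the bench under the shaft axis, z up; y is the jaw's closing direction. Aluminium bed 150 x 355 mm (y = -55 to 300 mm), top at 14 mm. At its far end stands a fixed blue backstop, 130 mm wide, 46 mm tall, whose place along the bed differs each time and is not reported. The crank's sweep passes above jaw and rack.
- seat (a point): Centre of the flat round seat, 64 mm across, on top of the clamp's blue gear housing (84 x 86 mm), 82 mm above the bench. The crank's hub underside rests here when fully home.
- shaft_top (a point): Tip of the upright steel square shaft, on its axis: 14 x 14 mm, 22 mm tall above its seat (the top 4 mm stepped in to 10.5 mm), so 104 mm above the bench. Its x and y axes are square to the flats and turn with the shaft.
- shaft (a joint): Turn of the shaft in rad, 0 at start, growing clockwise seen from above; closes the jaw 36 mm per turn. Stiff: free winding takes 0.4 N m (about 7 N at the handle); each 10 N of clamping adds about 1 N there, so 55 N of clamping feels like about 12 N. Does not run back when let go, up to about 70 N. The rack meets the backstop after 2.0 to 2.7 turns.
- jaw: Moving blue jaw of the clamp, 120 x 22 x 46 mm, with a black rubber pad sprung on its rack side (100 mm wide; pad face 31 mm ahead of the jaw's origin along the clamp's y; spring 15 N per mm, 9 mm of travel). Origin in the jaw's middle, at the bed's top. Slides along the clamp's y as the shaft turns.
- rack: Black tube rack with white-capped tubes, 110 x 64 x 44 mm (caps to 57 mm), about 0.4 kg, loose on the clamp's bed between jaw and backstop, long side along the jaw. Origin: centre of its underside. It cracks if the jaw presses it with more than 100 N.
- bottle: Bystander: amber bottle, 60 mm in diameter, 130 mm tall. Origin at its foot.
- grey_rack: Bystander: light grey rack plate 120 x 200 x 30 mm with a few tubes, up to 65 mm tall. Origin: centre of its underside.
- tip_box: Bystander: clear box with blue lid, 94 x 124 x 62 mm. Origin: centre of its underside.
Things that resemble listed ones, but are neither listed nor needed, are in the scene too. Several things look just like the crank: the one meant starts farthest to the robot's right.

How it is judged (in metres and radians):
On the way, in this order (a step that is already met when the one before it is completed fails the run):
1. the crank is fully home on the square shaft, before the shaft has been wound (horizontal distance between crank and shaft_top below 0.004 m and distance between crank and shaft_top between 0.019 and 0.0245 m and angle between crank's own z axis and vertical below 0.08 rad and value of joint shaft below 1.5 rad), for 0.2 s.
2. the shaft has been wound through a full turn with the crank on it (value of joint shaft above 6.283 rad and horizontal distance between crank and shaft_top below 0.005 m), for 0.1 s.
At the end, for the whole second after the job is handed in: The jaw grips the rack with more than 25 N, the rack stands flat (within 0.05 rad) and at rest on the bed, and the crank sits at rest on the shaft: within 4 mm of its axis, its hub within 2.5 mm of its seat, upright within 0.08 rad (contact force between jaw and rack above 25 N and horizontal distance between crank and shaft_top below 0.004 m and distance between crank and shaft_top below 0.0245 m and angle between crank's own z axis and vertical below 0.08 rad and linear speed of rack below 0.01 m/s and linear speed of crank below 0.02 m/s and angle between rack's own z axis and vertical below 0.05 rad); the robot touches nothing.
It fails at once if the jaw presses the rack with more than 100 N (it cracks) (contact force between jaw and rack above 100 N).
It fails at once if a bystander is moved by more than 20 mm (distance of any of bottle, grey_rack, tip_box from where it was at the start of the episode above 0.02 m).
It also fails if it takes over 72 s, if anything falls off the work surface, if the arm or the gripper's body presses on something with over 40 N, if the wrist force passes 120 N, or if a joint passes its speed limit or range.

## Working session

There is one attempt and no reset: what is moved stays moved. The work goes in short steps, Python scripts to look and compute and a shell command to move; the robot and the scene stay as the last step left them, time stands still between calls to the robot, and variables do not carry over. Pictures are saved under pics/ and viewed, at most 10 in all, crops included, and the job is handed in when it is done.

```bash
mkdir -p pics; ls; cat > h.py <<'E'
import numpy as np, cv2, json
from cell import get_state, snapshot, hand_in
def snap(n,f):
    s=snapshot(n); cv2.imwrite(f'pics/{f}.png',np.array(s['pixels'],np.uint8)); np.savez(f'pics/{f}.npz',K=s['K'],T=s['T'])
def ray(f,u,v):
    d=np.load(f'pics/{f}.npz'); K,T=d['K'],d['T']
    r=T[:3,:3]@np.linalg.inv(K)@[u,v,1.]; return T[:3,3],r/np.linalg.norm(r)
def at(f,u,v,z):
    o,r=ray(f,u,v); return o+r*(z-o[2])/r[2]
def proj(f,p):
    d=np.load(f'pics/{f}.npz'); q=d['K']@(np.linalg.inv(d['T'])@[*p,1])[:3]; return q[:2]/q[2]
def tri(*obs):
    A=np.zeros((3,3));b=np.zeros(3)
    for f,u,v in obs:
        o,r=ray(f,u,v); P=np.eye(3)-np.outer(r,r); A+=P;b+=P@o
    return np.linalg.solve(A,b)
E
python3 - <<'E'
from h import *
snap('scene','s1'); snap('top','t1'); print(get_state())
E
```

```text
pics
{'clock': 0.1, 'qpos': array([ 1.11438382e+00,  3.00406458e-01,  1.52146199e+00, -1.44868498e-05,
        1.32069515e+00, -6.66154375e-02]), 'joint_vel': array([-0.00096899, -0.00080473, -0.00242143,  0.00016413, -0.00150074,
       -0.00078915]), 'joint_torque': array([ 2.76615159e-03, -5.32648158e+01, -3.53280330e+01,  7.09831389e-02,
        2.35075923e-02, -1.03537241e-04]), 'eef_pos': array([208.92128875, 508.54680911, 204.97216556]), 'tool_rot': array([-3.14062293e+00, -5.06305545e-05,  2.75179915e+00]), 'contact_force': array([ 0.35542046, -0.87708773, -0.30597635]), 'moment': array([0.02304905, 0.01776445, 0.00635733]), 'finger_force': 0.0, 'gripper_width': 93.8430009654448}
```

View pics/s1.png

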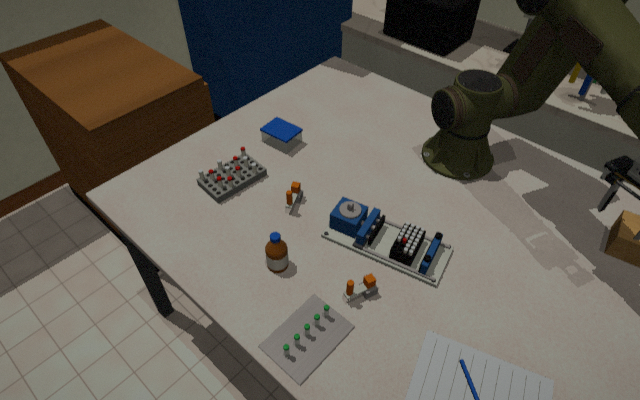

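View pics/t1.png

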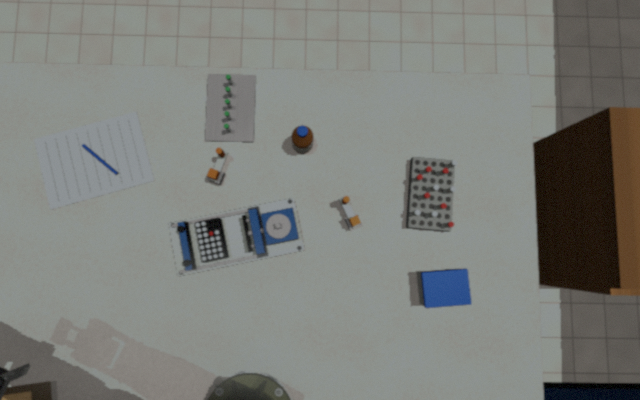

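The scene view shows two cranks. In the top view they are at about (218,167) and (350,212). The robot base is at the bottom of the top view, so the right-hand one (350,212) is the one meant; it sits at about (295,195) in the scene view. The clamp shaft is near (278,226) in the top view. I'll enlarge both.

```bash
python3 - <<'E'
from h import *
a=cv2.imread('pics/t1.png')[185:260,240:380]; b=cv2.imread('pics/s1.png')[170:250,270:410]
a=cv2.resize(a,None,fx=5.5,fy=5.5,interpolation=cv2.INTER_CUBIC)[:,:770]; b=cv2.resize(b,None,fx=5.5,fy=5.5,interpolation=cv2.INTER_CUBIC)
cv2.imwrite('pics/c1.png',cv2.convertScaleAbs(np.vstack([a,b])[:, :],alpha=1.3)[:, :] if 0 else cv2.resize(np.vstack([a,b]),None,fx=.7,fy=.7))
for n in 't1','s1':
    d=np.load(f'pics/{n}.npz');print(d['T'].round(2),d['K'].round(0))
for u,v,z in[(278,226,104),(357,224,50),(345,200,63)]: print(at('t1',u,v,z))
E
```

```text
[[ 2.00000e-02 -9.90000e-01  1.00000e-01  4.54280e+02]
 [-1.00000e+00 -2.00000e-02 -2.00000e-02 -1.39010e+02]
 [ 2.00000e-02 -1.00000e-01 -9.90000e-01  1.12192e+03]
 [ 0.00000e+00  0.00000e+00  0.00000e+00  1.00000e+00]] [[399.   0. 310.]
 [  0. 399. 208.]
 [  0.   0.   1.]]
[[-6.80000e-01  5.30000e-01 -5.10000e-01  1.22839e+03]
 [ 7.40000e-01  4.90000e-01 -4.70000e-01  4.43030e+02]
 [ 0.00000e+00 -7.00000e-01 -7.20000e-01  1.01365e+03]
 [ 0.00000e+00  0.00000e+00  0.00000e+00  1.00000e+00]] [[441.   0. 314.]
 [  0. 441. 201.]
 [  0.   0.   1.]]
[512.82957076 -73.4659119  104.        ]
[ 524.86630876 -282.48549909   50.        ]
[ 587.82055282 -248.3197358    63.        ]
```

View pics/c1.png

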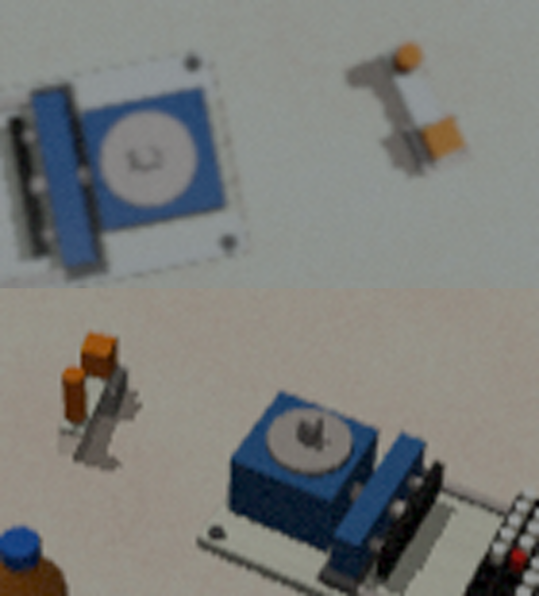

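The enlarged crop (3.85x) gives these positions:

| Point | Top view (px) | Scene view (px) |
|---|---|---|
| Crank boss top | (355.3, 220.3) | (296, 184) |
| Crank handle top | (346, 199.5) | (289, 192) |
| Shaft tip | (278.2, 225.8) | (351, 205.6) |

```bash
python3 - <<'E'
from h import *
b=tri(('t1',355.3,220.3),('s1',296,184));h=tri(('t1',346,199.5),('s1',289,192.3));s=tri(('t1',278.2,225.8),('s1',351,205.6))
print(b,h,s)
b=at('t1',355.3,220.3,64);h=at('t1',346,199.5,87)
print(b,h,at('t1',278.2,225.8,104),np.linalg.norm((h-b)[:2]),np.arctan2(*(h-b)[1::-1]))
# clamp dir from jaw
p=at('t1',240+35/3.85,185+92/3.85,60);q=at('t1',240+85/3.85,185+268/3.85,60);print(p,q,np.arctan2(*(p-q)[1::-1]))
# wrist cam mount
snap('wrist','w1');d=np.load('pics/w1.npz');print(d['T'].round(3),d['K'].round(1))
E
```

```text
[ 532.93274378 -275.08992291   61.1957697 ] [ 586.8413623  -248.99543241   81.1849512 ] [513.12684723 -71.99165774  92.22823902]
[ 533.73209826 -276.04150839   64.        ] [ 586.15904969 -248.45483547   87.        ] [513.34820817 -73.96295211 104.        ] 59.241959446456 0.484381442585624
[559.73514594   7.48577563  60.        ] [439.13818362 -30.48392175  60.        ] 0.3050224260285197
[[ 3.80000e-01  9.01000e-01  2.09000e-01  1.48411e+02]
 [ 9.25000e-01 -3.69000e-01 -8.70000e-02  5.32362e+02]
 [-1.00000e-03  2.26000e-01 -9.74000e-01  3.84197e+02]
 [ 0.00000e+00  0.00000e+00  0.00000e+00  1.00000e+00]] [[334.2   0.  323. ]
 [  0.  334.2 196.6]
 [  0.    0.    1. ]]
```

```bash
python3 -m pendant '[[[0,0,0,0,0,0.15,0],[0,0,0,0,0,0.15,0],[0,0,0,0,0,0.15,0],[0,0,0,0,0,0.15,0],[0,0,0,0,0,0.15,0]]]'
python3 -m pendant '[[[0,0,0,0,0,0.15,0],[0,0,0,0,0,0.15,0],[0,0,0,0,0,0.15,0],[0,0,0,0,0,0.15,0],[0,0,0,0,0,0.15,0]]]'
python3 -m pendant '[[[0,0,0,0,0,0.15,0],[0,0,0,0,0,0.15,0],[0,0,0,0,0,0.15,0],[0,0,0,0,0,0.15,0],[0,0,0,0,0,0.15,0]]]'
python3 -m pendant '[[[0,0.02,0,0,0,0.02,0],[0,0.05,0,0,0,0,0],[0,0.05,0,0,0,0,0],[0,0.05,0,0,0,0,0],[0,0.05,0,0,0,0,0]]]'
python3 -m pendant '[[[0,0.05,0,0,0,0,0],[0,0.05,0,0,0,0,0],[0,0.05,0,0,0,0,0],[0,0.05,0,0,0,0,0],[0,0.05,0,0,0,0,0]]]'
python3 -m pendant '[[[0,0.05,0,0,0,0,0],[0,0.05,0,0,0,0,0],[0,0.05,0,0,0,0,0],[0,0.036,0,0,0,0,0],[0,0,0,0,0,0,0]]]'
```

```text
clock: 0.65
eef_pos: [208.9, 508.6, 205.2]
tool_rot: [-3.141, 0.0, 1.996]
contact_force: [0.4, 0.2, 0.6]
gripper_width: 93.9
finger_force: 0.0
clock: 1.15
eef_pos: [208.9, 508.6, 205.2]
tool_rot: [-3.141, 0.001, 1.246]
contact_force: [0.0, 0.3, 0.1]
gripper_width: 93.9
finger_force: 0.0
clock: 1.65
eef_pos: [209.0, 508.6, 205.2]
tool_rot: [3.141, 0.0, 0.496]
contact_force: [-1.0, -0.5, -0.1]
gripper_width: 93.4
finger_force: 0.0
clock: 2.15
eef_pos: [311.6, 312.2, 205.3]
tool_rot: [3.142, 0.0, 0.482]
contact_force: [0.9, 0.8, -0.1]
gripper_width: 94.1
finger_force: 0.0
clock: 2.65
eef_pos: [427.6, 90.4, 205.6]
tool_rot: [3.142, -0.0, 0.482]
contact_force: [0.1, 0.8, 0.2]
gripper_width: 94.1
finger_force: 0.0
clock: 3.15
eef_pos: [514.2, -75.7, 204.7]
tool_rot: [-3.141, 0.001, 0.478]
contact_force: [-0.8, -0.9, 0.0]
gripper_width: 93.8
finger_force: 0.0
```

```bash
python3 - <<'E'
from h import *
snap('wrist','w2')
E
python3 -m pendant '[[[-0.019,0.047,0,0,0,0,0],[-0.019,0.047,0,0,0,0,0],[-0.019,0.047,0,0,0,0,0],[-0.019,0.047,0,0,0,0,0],[0,0,0,0,0,0,0]]]'
python3 - <<'E'
from h import *
snap('wrist','w3')
for f in 'w2','w3':
    for p in [(513.3,-74,104),(533.7,-276,64),(586,-248.5,87)]: print(f,proj(f,p).round(0))
a=cv2.imread('pics/w2.png');b=cv2.imread('pics/w3.png')
def crop(im,f,p,s=45):
    u,v=proj(f,p).astype(int);u0=max(0,min(640-2*s,u-s));v0=max(0,min(400-2*s,v-s)); print(u0,v0);return cv2.resize(im[v0:v0+2*s,u0:u0+2*s],(400,400) if s!=45 else (400,400),interpolation=cv2.INTER_CUBIC)
S=(513.3,-74,104);C=(550,-266,64)
cv2.imwrite('pics/c2.png',np.hstack([crop(a,'w2',S,60),crop(b,'w3',C,80)]))
E
```

```text
clock: 3.7
eef_pos: [532.3, -274.9, 204.7]
tool_rot: [-3.141, 0.001, 0.478]
contact_force: [-0.4, 1.2, -0.5]
gripper_width: 93.9
finger_force: 0.0
w2 [320. 196.]
w2 [504. 258.]
w2 [525. 208.]
w3 [ 90. 104.]
w3 [324. 186.]
w3 [323. 124.]
259 135
242 86
```

View pics/c2.png

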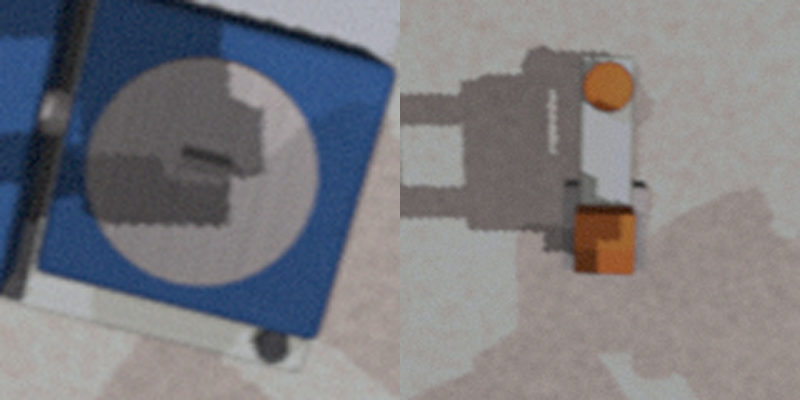

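The left crop shows the seat centred at about (203,172), which is (320,187) in the full image. The shaft is in shadow there, with a dark face sloping by about 0.29. The right crop shows the boss top at (605,242), full image (324,183), and the handle top at (609,86), full image (326,120). I'll compute positions and brighten the shaft crop.

```bash
python3 - <<'E'
from h import *
print('tri boss',tri(('w3',324,182.8),('s1',296,184)),'handle',tri(('w3',325.6,120.4),('s1',289,192.3)))
b=at('w3',324,182.8,64);h=at('w3',325.6,120.4,87);print(b,h,np.linalg.norm((h-b)[:2]),np.arctan2(*(h-b)[1::-1]))
c=lambda x,y:(259+x/3.333,135+y/3.333)
print('seat',at('w2',*c(203,172),82))
for p,q,z in[((40,270),(318,338),82),((395,72),(318,338),82),((182,150),(232,165),100)]:
    P=at('w2',*c(*p),z);Q=at('w2',*c(*q),z);print(np.arctan2(*(Q-P)[1::-1]),np.linalg.norm(P-Q))
a=cv2.imread('pics/w2.png')[150:225,280:355]
a=cv2.resize(a,(600,600),interpolation=cv2.INTER_CUBIC).astype(float)
cv2.imwrite('pics/c3.png',np.clip((a-30)*2.2,0,255).astype(np.uint8))
E
```

```text
tri boss [ 534.59548291 -273.85971621   62.42851861] handle [ 588.87747884 -248.11718544   83.17164425]
[ 536.36005234 -274.96755791   64.        ] [ 589.59847921 -248.75756149   87.        ] 59.340492148429014 0.4574795248740623
seat [516.35980699 -72.43538655  82.        ]
-1.3438045643936818 81.4062856106657
-2.9106332957149226 78.43705235219231
-1.3884227661872541 13.537725502685275
```

View pics/c3.png

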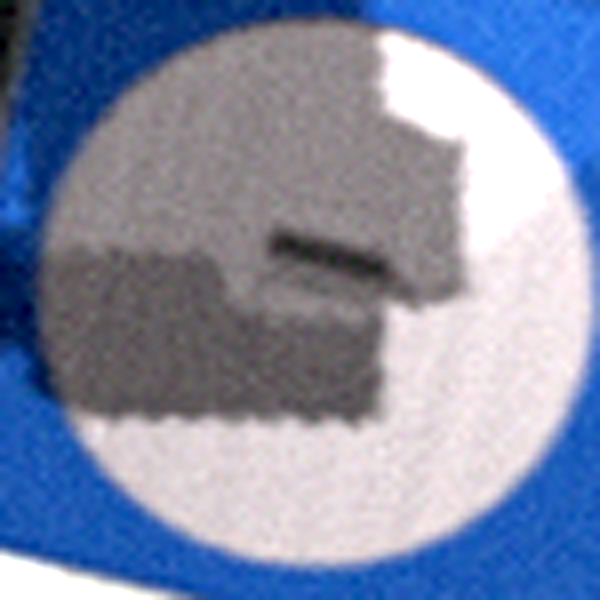

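The seat centre in the brightened crop is at about (318,292), full image (319.7,186.6). The shaft's dark face slopes like the housing edge, so the shaft yaw is about 0.229. The offset from boss to shaft agrees in both camera sets: (-20.2, +202.3) mm. Next I'll grasp the boss.

```bash
python3 -m pendant '[[[0.002,0.001,0.04,0,0,0,0],[0,0,0.05,0,0,0,0],[0,0,0.045,0,0,0,0],[0,0,0.025,0,0,0,0],[0,0,0.0115,0,0,0,0]]]' 40
python3 -m pendant '[[[0,0,0,0,0,0,255],[0,0,0,0,0,0,255],[0,0,0,0,0,0,255],[0,0,0,0,0,0,255],[0,0,0,0,0,0,255]]]' 40
python3 -m pendant '[[[0,0,0,0,0,0,255],[0,0,0,0,0,0,255],[0,0,0,0,0,0,255]]]'
```

```text
clock: 4.25
eef_pos: [534.3, -268.8, 31.7]
tool_rot: [-3.138, 0.002, 0.484]
contact_force: [0.8, 0.1, 0.3]
gripper_width: 94.4
finger_force: 0.0
clock: 4.75
eef_pos: [535.3, -271.6, 34.8]
tool_rot: [3.141, -0.001, 0.482]
contact_force: [-0.3, 0.2, 0.4]
gripper_width: 57.2
finger_force: 0.0
clock: 5.05
eef_pos: [535.0, -271.5, 34.0]
tool_rot: [3.142, 0.0, 0.482]
contact_force: [0.1, -0.4, -0.6]
gripper_width: 33.5
finger_force: 0.0
```

```bash
python3 -m pendant '[[[-0.001,0.003,0,0,0,0,150],[0,0,0,0,0,0,150],[0,0,0,0,0,0,255],[0,0,0,0,0,0,255],[0,0,0,0,0,0,255]]]'
python3 -m pendant '[[[0,0,0,0,0,0,255],[0,0,0,0,0,0,255],[0,0,0,0,0,0,255]]]'
```

```text
clock: 5.55
eef_pos: [535.5, -274.5, 33.9]
tool_rot: [-3.141, 0.0, 0.482]
contact_force: [-0.4, -1.0, -0.8]
gripper_width: 23.9
finger_force: 39.8
clock: 5.85
eef_pos: [535.5, -274.5, 33.9]
tool_rot: [-3.142, 0.0, 0.482]
contact_force: [-0.3, -0.6, -0.8]
gripper_width: 23.8
finger_force: 39.8
```

```bash
python3 -m pendant '[[[0,0,-0.02,0,0,0,255],[0,0,-0.04,0,0,0,255],[0,0,-0.04,0,0,0.1,255],[0,0,-0.03,0,0,0.1,255],[0,0,0,0,0,0.053,255]]]'
python3 -m pendant '[[[0.005,-0.03,0,0,0,0,255],[0.006,-0.045,0,0,0,0,255],[0.006,-0.045,0,0,0,0,255],[0.006,-0.045,0,0,0,0,255],[0.003,-0.036,0,0,0,0,255]]]'
python3 -m pendant '[[[0,0,0,0,0,0,255],[0,0,0,0,0,0,255]]]'
python3 - <<'E'
from h import *
snap('wrist','w4');snap('scene','s4');s=get_state();print(s['eef_pos'],s['tool_rot'])
a=cv2.imread('pics/w4.png')[40:340,220:420];b=cv2.imread('pics/s4.png')[120:270,280:430]
cv2.imwrite('pics/c4.png',np.hstack([cv2.resize(a,(400,600),interpolation=cv2.INTER_CUBIC)[:400],cv2.resize(b,(400,400),interpolation=cv2.INTER_CUBIC)]))
E
```

```text
clock: 6.35
eef_pos: [536.9, -275.3, 168.6]
tool_rot: [3.137, -0.005, 0.225]
contact_force: [0.9, 0.1, -2.7]
gripper_width: 23.6
finger_force: 39.8
clock: 6.85
eef_pos: [514.6, -70.6, 163.8]
tool_rot: [-3.141, 0.0, 0.229]
contact_force: [0.3, 0.4, -2.8]
gripper_width: 23.8
finger_force: 39.8
clock: 7.05
eef_pos: [515.3, -72.5, 164.0]
tool_rot: [3.141, 0.0, 0.23]
contact_force: [0.1, 0.1, -2.4]
gripper_width: 23.8
finger_force: 39.8
[515.35346386 -73.64822183 163.83722118] [3.14149638e+00 1.99085811e-04 2.28143736e-01]
```

View pics/c4.png

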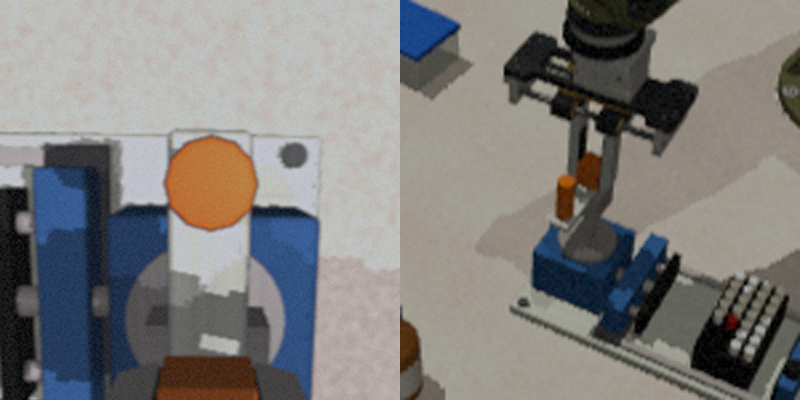

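The crank hangs over the shaft with the handle at (211,183) and the seat circle centred at about x=205 in the crop. They are lined up to about 1 mm, and the yaw is square to the clamp. I'll lower it and feel for the shaft.

```bash
python3 -m pendant '[[[0,-0.001,0.01,0,0,0,255],[0,0,0.01,0,0,0,255],[0,0,0.005,0,0,0,255],[0,0,0.004,0,0,0,255],[0,0,0.003,0,0,0,255]]]' 30
python3 -m pendant '[[[0,0,0.003,0,0,0,255],[0,0,0.003,0,0,0,255],[0,0,0.002,0,0,0,255]]]'
```

```text
clock: 7.65
eef_pos: [515.2, -72.0, 131.7]
tool_rot: [3.142, -0.0, 0.229]
contact_force: [1.2, 0.2, -2.8]
gripper_width: 23.7
finger_force: 29.8
clock: 7.95
eef_pos: [515.2, -71.9, 123.8]
tool_rot: [3.141, -0.0, 0.229]
contact_force: [1.1, -0.8, -1.7]
gripper_width: 23.9
finger_force: 29.8
```

```bash
python3 -m pendant '[[[0,0,0.003,0,0,0,255],[0,0,0.002,0,0,0,255],[0,0,0.0015,0,0,0,255],[0,0,0.001,0,0,0,255],[0,0,0,0,0,0,255]]]'
```

```text
clock: 8.45
eef_pos: [515.1, -71.9, 116.3]
tool_rot: [3.142, -0.0, 0.229]
contact_force: [2.9, -0.3, -3.6]
gripper_width: 24.1
finger_force: 29.8
```

```bash
python3 -m pendant '[[[0,0,0.001,0,0,0,255],[0,0,0,0,0,0,0],[0,0,0,0,0,0,0],[0,0,0,0,0,0,0],[0,0,0,0,0,0,0]]]'
python3 -m pendant '[[[0,0,-0.01,0,0,0,0],[0,0,-0.03,0,0,0,0],[0,0,-0.03,0,0,0,0],[0,0,0,0,0,0,0],[0,0,0,0,0,0,0]]]'
python3 - <<'E'
from h import *
snap('wrist','w5');snap('scene','s5');s=get_state();print(s['eef_pos'],s['tool_rot'])
a=cv2.imread('pics/w5.png')[40:340,200:450];b=cv2.imread('pics/s5.png')[140:260,290:410]
cv2.imwrite('pics/c5.png',np.hstack([cv2.resize(a,(400,480),interpolation=cv2.INTER_CUBIC)[:400],cv2.resize(b,(400,400),interpolation=cv2.INTER_CUBIC)]))
E
```

```text
clock: 8.95
eef_pos: [515.0, -71.9, 115.4]
tool_rot: [-3.142, 0.0, 0.229]
contact_force: [0.9, -0.0, 0.1]
gripper_width: 52.4
finger_force: 0.0
clock: 9.45
eef_pos: [515.2, -71.9, 186.1]
tool_rot: [3.141, -0.001, 0.229]
contact_force: [-1.0, 0.1, -0.4]
gripper_width: 91.6
finger_force: 0.0
[514.65727733 -71.81777248 184.72258649] [-3.14107342e+00  1.22233867e-03  2.28811385e-01]
```

View pics/c5.png

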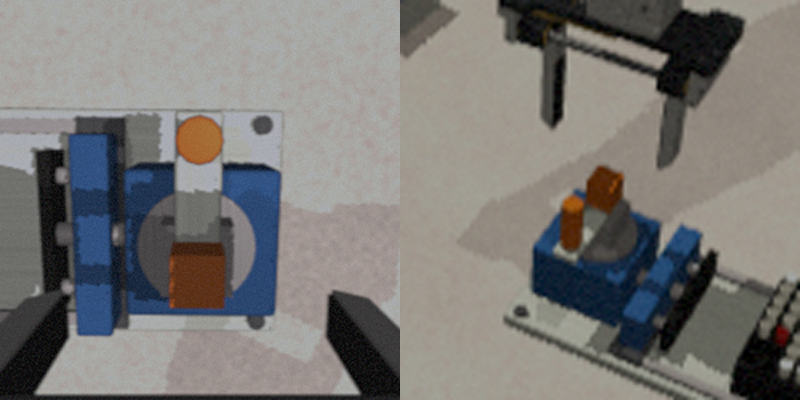

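The crank is seated and upright on the shaft. The handle top is at (200,140) in the crop, full image (325,127.5). The boss top is at about (197,279), full image (323,214).

```bash
python3 - <<'E'
from h import *
s=get_state();yaw=s['tool_rot'][2]
X=np.array([np.cos(yaw),np.sin(yaw)]);Y=np.array([np.sin(yaw),-np.cos(yaw)])
for n,u,v,z in[('handle',325,127.5,169),('boss',323,214.5,146)]:
    p=at('w5',u,v,z);d=p[:2]-s['eef_pos'][:2];print(n,p,'tool xy',d@X,d@Y,'tcp',s['eef_pos'])
E
```

```text
handle [573.79125243 -60.53973497 169.        ] tool xy 60.15083266787827 2.428676645741739 tcp [514.65727733 -71.81777248 184.72258649]
boss [516.41778175 -72.77925894 146.        ] tool xy 1.4965354291748008 1.3357446382565459 tcp [514.65727733 -71.81777248 184.72258649]
```

```bash
python3 -m pendant '[[[0.03,0.001,0,0,0,0,0],[0.0305,0,0,0,0,0,0],[0,0,0,0,0,0,0],[0,0,0.03,0,0,0,0],[0,0,0.026,0,0,0,0]]]' 40
python3 -m pendant '[[[0,0,0,0,0,0,0],[0,0,0,0,0,0,255],[0,0,0,0,0,0,255],[0,0,0,0,0,0,255],[0,0,0,0,0,0,255]]]'
python3 -m pendant '[[[0,0,0,0,0,0,255],[0,0,0,0,0,0,255],[0,0,0,0,0,0,255],[0,0,0,0,0,0,255],[0,0,0,0,0,0,255]]]'
```

```text
clock: 10.05
eef_pos: [573.5, -59.1, 127.7]
tool_rot: [-3.141, 0.001, 0.229]
contact_force: [-0.9, -0.0, 0.4]
gripper_width: 93.8
finger_force: 0.0
clock: 10.55
eef_pos: [574.5, -59.2, 130.4]
tool_rot: [3.141, -0.001, 0.229]
contact_force: [0.4, 0.4, 0.2]
gripper_width: 65.3
finger_force: 0.0
clock: 11.05
eef_pos: [574.2, -59.1, 129.4]
tool_rot: [-3.142, 0.0, 0.229]
contact_force: [1.1, 0.6, 0.4]
gripper_width: 25.5
finger_force: 0.0
```

```bash
python3 -m pendant '[[[0,0,0,0,0,0,255],[0,0,0,0,0,0,255],[0,0,0,0,0,0,255]]]'
python3 -m pendant '[[[-0.002,0.0155,0,0,0,0,255],[-0.006,0.0145,0,0,0,0,255],[-0.0095,0.0124,0,0,0,0,255]]]'
```

```text
clock: 11.35
eef_pos: [574.2, -59.2, 129.4]
tool_rot: [3.142, 0.0, 0.229]
contact_force: [0.5, 0.6, -0.1]
gripper_width: 17.1
finger_force: 40.0
clock: 11.65
eef_pos: [567.0, -103.8, 129.4]
tool_rot: [-3.139, -0.001, 0.229]
contact_force: [-1.5, 12.2, -1.3]
gripper_width: 17.2
finger_force: 40.0
```

```bash
python3 -m pendant '[[[-0.0124,0.0095,0,0,0,0,255],[-0.0145,0.006,0,0,0,0,255],[-0.0155,0.002,0,0,0,0,255]]]'
python3 -m pendant '[[[-0.0155,-0.002,0,0,0,0,255],[-0.0145,-0.006,0,0,0,0,255],[-0.0124,-0.0095,0,0,0,0,255]]]'
python3 -m pendant '[[[-0.0095,-0.0124,0,0,0,0,255],[-0.006,-0.0145,0,0,0,0,255],[-0.002,-0.0155,0,0,0,0,255]]]'
```

```text
clock: 11.95
eef_pos: [529.7, -130.3, 129.4]
tool_rot: [-3.139, -0.002, 0.229]
contact_force: [5.5, 14.8, -4.1]
gripper_width: 17.2
finger_force: 40.0
clock: 12.25
eef_pos: [484.9, -123.2, 129.5]
tool_rot: [-3.141, -0.004, 0.228]
contact_force: [15.0, 9.7, -10.6]
gripper_width: 17.6
finger_force: 40.0
clock: 12.55
eef_pos: [457.9, -86.8, 129.7]
tool_rot: [3.139, -0.002, 0.229]
contact_force: [10.5, -5.1, -9.4]
gripper_width: 17.5
finger_force: 40.0
```

```bash
python3 -m pendant '[[[0,0,0,0,0,0,255]]]'; python3 -c "
from h import *
print(get_state()['contact_force'])"
```

```text
clock: 12.65
eef_pos: [457.9, -85.9, 129.7]
tool_rot: [3.14, -0.002, 0.23]
contact_force: [3.7, -2.3, -5.6]
gripper_width: 17.5
finger_force: 40.0
[ 3.68856144 -2.34922063 -5.60305536]
```

```bash
python3 -m pendant '[[[0.002,-0.0155,0.0004,0,0,0,255],[0.006,-0.0145,0,0,0,0,255],[0.0095,-0.0124,0,0,0,0,255]]]'
python3 -m pendant '[[[0.0124,-0.0095,0,0,0,0,255],[0.0145,-0.006,0,0,0,0,255],[0.0155,-0.002,0,0,0,0,255]]]'
python3 -m pendant '[[[0.0155,0.002,0,0,0,0,255],[0.0145,0.006,0,0,0,0,255],[0.0124,0.0095,0,0,0,0,255]]]'
python3 -m pendant '[[[0.0095,0.0124,0,0,0,0,255],[0.006,0.0145,0,0,0,0,255],[0.002,0.0155,0,0,0,0,255]]]'
python3 -c "
from h import *
snap('scene','s6')
b=cv2.imread('pics/s6.png')[170:290,310:470]
cv2.imwrite('pics/c6.png',cv2.resize(b,(800,600),interpolation=cv2.INTER_CUBIC))"
```

```text
clock: 12.95
eef_pos: [464.1, -41.5, 129.4]
tool_rot: [3.141, 0.002, 0.229]
contact_force: [-5.6, -7.7, 3.9]
gripper_width: 17.2
finger_force: 40.0
clock: 13.25
eef_pos: [501.3, -13.2, 129.4]
tool_rot: [-3.139, 0.003, 0.229]
contact_force: [-10.0, 2.7, 7.4]
gripper_width: 17.3
finger_force: 40.0
clock: 13.55
eef_pos: [547.8, -20.2, 129.4]
tool_rot: [-3.139, 0.0, 0.23]
contact_force: [-7.0, 6.8, 4.3]
gripper_width: 17.2
finger_force: 40.0
clock: 13.85
eef_pos: [574.9, -58.3, 129.4]
tool_rot: [-3.14, -0.001, 0.23]
contact_force: [-2.7, 8.1, 1.4]
gripper_width: 17.4
finger_force: 40.0
```

View pics/c6.png

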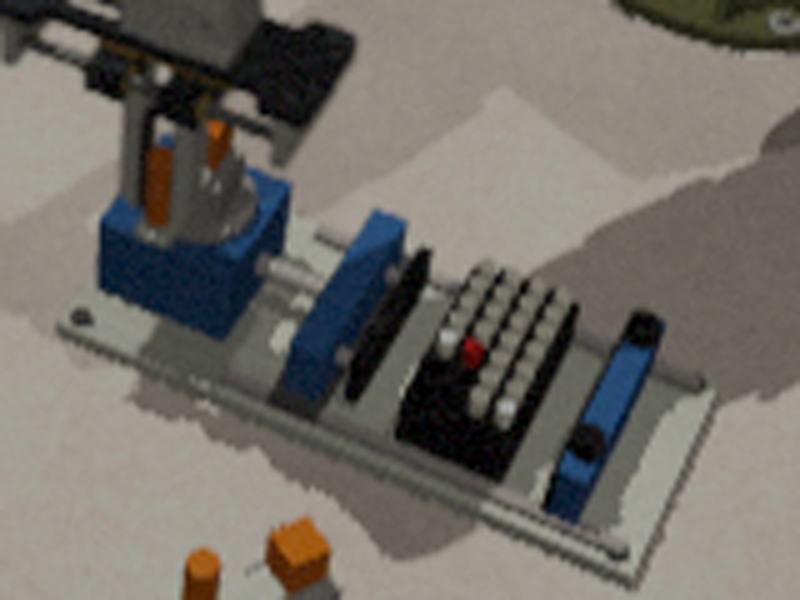

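After one turn the jaw has advanced. There is still a gap from pad to rack, at about (400,330), and from rack to backstop, at about (550,400). The rack cannot meet the backstop before two turns, so I'll wind the second one.

```bash
python3 -m pendant '[[[-0.002,0.0155,0,0,0,0,255],[-0.006,0.0145,0,0,0,0,255],[-0.0095,0.0124,0,0,0,0,255]]]' | grep -E "pos|cont"
python3 -m pendant '[[[-0.0124,0.0095,0,0,0,0,255],[-0.0145,0.006,0,0,0,0,255],[-0.0155,0.002,0,0,0,0,255]]]'| grep -E "pos|cont"
python3 -m pendant '[[[-0.0155,-0.002,0,0,0,0,255],[-0.0145,-0.006,0,0,0,0,255],[-0.0124,-0.0095,0,0,0,0,255]]]'| grep -E "pos|cont"
python3 -m pendant '[[[-0.0095,-0.0124,0,0,0,0,255],[-0.006,-0.0145,0,0,0,0,255],[-0.002,-0.0155,0,0,0,0,255]]]'| grep -E "pos|cont"
python3 -m pendant '[[[0.002,-0.0155,0,0,0,0,255],[0.006,-0.0145,0,0,0,0,255],[0.0095,-0.0124,0,0,0,0,255]]]'| grep -E "pos|cont"
python3 -m pendant '[[[0.0124,-0.0095,0,0,0,0,255],[0.0145,-0.006,0,0,0,0,255],[0.0155,-0.002,0,0,0,0,255]]]'| grep -E "pos|cont"
python3 -m pendant '[[[0.0155,0.002,0,0,0,0,255],[0.0145,0.006,0,0,0,0,255],[0.0124,0.0095,0,0,0,0,255]]]'| grep -E "pos|cont"
python3 -m pendant '[[[0.0095,0.0124,0,0,0,0,255],[0.006,0.0145,0,0,0,0,255],[0.002,0.0155,0,0,0,0,255]]]'
python3 -c "
from h import *
snap('scene','s7');snap('top','t7')
b=cv2.imread('pics/s7.png')[170:290,310:470];a=cv2.imread('pics/t7.png')[190:290,160:320]
cv2.imwrite('pics/c7.png',cv2.resize(np.vstack([b,a]),(440,600),interpolation=cv2.INTER_CUBIC))"
```

```text
eef_pos: [567.1, -103.7, 129.3]
contact_force: [-1.6, 11.6, 1.2]
eef_pos: [529.9, -130.3, 129.3]
contact_force: [6.0, 13.6, -2.5]
eef_pos: [485.0, -123.4, 129.4]
contact_force: [15.0, 8.8, -8.0]
eef_pos: [458.0, -86.9, 129.5]
contact_force: [10.2, -5.0, -5.4]
eef_pos: [464.1, -41.3, 129.4]
contact_force: [-4.2, -8.1, 3.7]
eef_pos: [501.2, -13.2, 129.4]
contact_force: [-10.4, 2.5, 8.1]
eef_pos: [547.7, -20.2, 129.4]
contact_force: [-5.6, 6.8, 5.1]
clock: 16.3
eef_pos: [574.9, -58.1, 129.4]
tool_rot: [-3.14, -0.001, 0.23]
contact_force: [-2.9, 8.6, 2.4]
gripper_width: 16.9
finger_force: 40.0
```

View pics/c7.png

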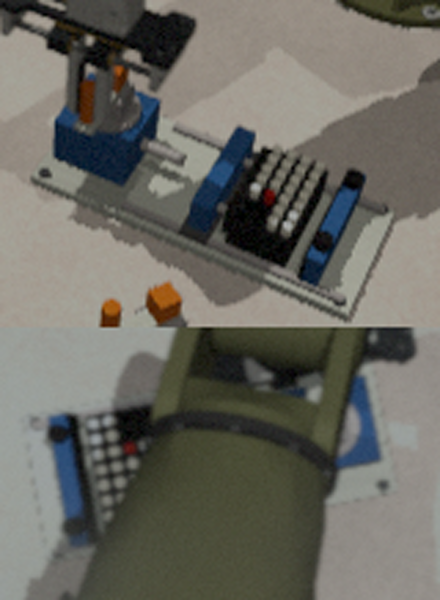

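In the top half of the picture the rack, about (290,210), is now close to the backstop at (335,220), and the jaw at (220,180) nearly touches it. From here I'll use a tangential-force readout; the baseline is about 8.5 N.

```bash
cat > f.py <<'E'
from h import *
s=get_state();y=0.229;X=np.array([np.cos(y),np.sin(y)]);Y=np.array([np.sin(y),-np.cos(y)])
d=s['eef_pos'][:2]-[516,-72.3];F=s['contact_force'][:2];a=np.arctan2(d@Y,d@X);t=-np.sin(a)*X+np.cos(a)*Y
print('ang %.1f r %.1f Ft %.1f Fr %.1f Fz %.1f'%(np.degrees(a)%360,np.hypot(*d),-F@t,F@d/np.hypot(*d),s['contact_force'][2]))
E
python3 -m pendant '[[[-0.002,0.0155,0,0,0,0,255]]]' >/dev/null; python3 f.py
python3 -m pendant '[[[-0.006,0.0145,0,0,0,0,255]]]' >/dev/null; python3 f.py
python3 -m pendant '[[[-0.0095,0.0124,0,0,0,0,255]]]' >/dev/null; python3 f.py
```

```text
ang 13.8 r 60.3 Ft 8.7 Fr -2.3 Fz 0.3
ang 29.5 r 60.1 Ft 8.3 Fr -4.2 Fz 1.7
ang 44.6 r 60.0 Ft 9.3 Fr -7.6 Fz 1.9
```

```bash

python3 -m pendant '[[[-0.0124,0.0095,0,0,0,0,255]]]' >/dev/null; python3 f.py
python3 -m pendant '[[[-0.0145,0.006,0,0,0,0,255]]]' >/dev/null; python3 f.py
```

```text
ang 59.7 r 59.8 Ft 10.0 Fr -8.8 Fz 0.3
ang 74.7 r 59.7 Ft 9.1 Fr -10.9 Fz -0.4
```

```bash

python3 -m pendant '[[[-0.0155,0.002,0,0,0,0,255]]]' >/dev/null; python3 f.py
python3 -m pendant '[[[-0.0155,-0.002,0,0,0,0,255]]]' >/dev/null; python3 f.py
```

```text
ang 89.7 r 59.6 Ft 10.0 Fr -12.2 Fz -2.2
ang 104.6 r 59.6 Ft 9.6 Fr -14.2 Fz -2.7
```

```bash

python3 -m pendant '[[[-0.0145,-0.006,0,0,0,0,255]]]' >/dev/null; python3 f.py
python3 -m pendant '[[[-0.0124,-0.0095,0,0,0,0,255]]]' >/dev/null; python3 f.py
```

```text
ang 119.6 r 59.7 Ft 9.1 Fr -14.3 Fz -7.0
ang 134.4 r 59.7 Ft 8.9 Fr -15.5 Fz -8.4
```

```bash

python3 -m pendant '[[[-0.0095,-0.0124,0,0,0,0,255]]]' >/dev/null; python3 f.py
python3 -m pendant '[[[-0.006,-0.0145,0,0,0,0,255]]]' >/dev/null; python3 f.py
```

```text
ang 149.2 r 59.7 Ft 7.8 Fr -13.1 Fz -8.0
ang 164.1 r 59.8 Ft 7.8 Fr -11.2 Fz -8.3
```

```bash

python3 -m pendant '[[[-0.002,-0.0155,0,0,0,0,255]]]' >/dev/null; python3 f.py
python3 -m pendant '[[[0.002,-0.0155,0,0,0,0,255]]]' >/dev/null; python3 f.py
```

```text
ang 179.0 r 59.9 Ft 8.1 Fr -8.4 Fz -5.8
ang 193.8 r 60.0 Ft 10.6 Fr -5.0 Fz -2.6
```

```bash

python3 -m pendant '[[[0.006,-0.0145,0,0,0,0,255]]]' >/dev/null; python3 f.py
```

```text
ang 208.6 r 60.2 Ft 13.8 Fr -2.7 Fz 1.0
```

Ft has climbed from 8.1 to 10.6 to 13.8 N, so the clamping force is about 45–55 N. I'll stop winding, let go and retreat upward.

```bash
python3 -m pendant '[[[0,0,0,0,0,0,255],[0,0,0,0,0,0,255]]]' >/dev/null; python3 f.py
python3 -m pendant '[[[0,0,0,0,0,0,0],[0,0,0,0,0,0,0],[0,0,0,0,0,0,0],[0,0,0,0,0,0,0],[0,0,0,0,0,0,0]]]'
python3 -m pendant '[[[0,0,-0.01,0,0,0,0],[0,0,-0.03,0,0,0,0],[0,0,-0.04,0,0,0,0],[0,0,-0.04,0,0,0,0],[0,0,0,0,0,0,0]]]'
python3 -m pendant '[[[0,0,0,0,0,0,0],[0,0,0,0,0,0,0],[0,0,0,0,0,0,0]]]'
python3 -c "
from h import *
snap('scene','s8');snap('wrist','w8')
b=cv2.imread('pics/s8.png')[160:280,310:470];a=cv2.imread('pics/w8.png')
cv2.imwrite('pics/c8.png',np.vstack([cv2.resize(b,(480,360),interpolation=cv2.INTER_CUBIC),cv2.resize(a,(480,300))])[:600])"
```

```text
ang 209.1 r 60.1 Ft 5.6 Fr 2.7 Fz 3.6
clock: 18.5
eef_pos: [458.5, -55.3, 129.0]
tool_rot: [-3.142, 0.0, 0.229]
contact_force: [-0.3, -0.4, -0.1]
gripper_width: 54.3
finger_force: 0.0
clock: 19.0
eef_pos: [460.1, -55.6, 254.7]
tool_rot: [3.138, -0.008, 0.229]
contact_force: [0.5, 0.7, -1.1]
gripper_width: 92.7
finger_force: 0.0
clock: 19.3
eef_pos: [458.1, -55.2, 248.0]
tool_rot: [-3.141, 0.002, 0.229]
contact_force: [0.7, -0.2, 0.1]
gripper_width: 94.0
finger_force: 0.0
```

View pics/c8.png

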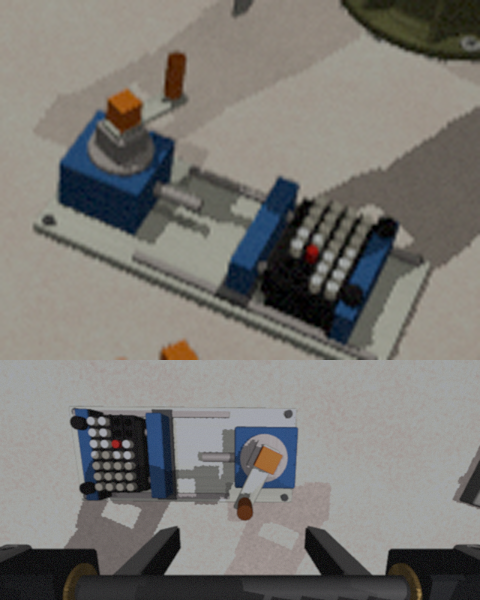

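The rack (310,260) is tight against the backstop (370,270) with the jaw pressed on it. The crank's hub sits flat on its seat at (122,150), and the gripper is clear. I'll hand in.

```bash
python3 -c "
from cell import hand_in
print(hand_in())"
```

```text
the job is handed in; nothing more can be done
None
```

I seated the crank on the shaft and wound it about 2.6 turns until the rack was tight against the backstop, with a grip of about 45–55 N judged from the handle force. I then let go and handed the job in at about 19 s; the hand-in returned no verdict.

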